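Ready the stylus docking stations

TASK

Get the three stylus docking stations ready for the next measuring run: with your fingers, push the clear dust cover fully shut over each of the two stations that hold a stylus module, and push the cover of the empty station fully open. Lift nothing: the modules stay standing in their pockets, and everything else on the granite stays where it is.

Things in the scene. Friction and masses are not known exactly. Their poses are not given: they have to be found in the camera images.
- station_a: white station fixed to the granite: block 165 (its x) x 100 (its y) x 60 mm high, origin at the centre of its underside, z up. Open pocket 58 x 60 mm, 44 mm deep, black floor, near its -x end, centred at x = -41 mm. A cover slides on the top along its x between 8 mm high rails at y = +-48.5 mm; 4 mm high stop strips across both ends. Its pocket holds module_a.
- cover_a (a joint): sliding cover of station_a, value in m: 0 = fully shut over the pocket (against the stop at the station's -x end), 0.070 = fully open (against the stop at the +x end, pocket clear); grows along the station's +x. It starts part-way. It slides against about 2 N of friction, stays where it is left and has no spring or latch.
- cover_a_top (a point): centre of the top of station_a's cover: a flat clear pane in a frame 90 x 90 mm and 22 mm high (83 mm above the table at its top, 61 mm at its lower edge), with grey sides and a solid orange bar at each end. The upright outer faces of the orange bars, 45 mm from this point along the station's -x and +x, are what a finger pushes against. It cannot lift off.
- station_b: white station fixed to the granite: block 165 (its x) x 100 (its y) x 60 mm high, origin at the centre of its underside, z up. Open pocket 58 x 60 mm, 44 mm deep, black floor, near its -x end, centred at x = -41 mm. A cover slides on the top along its x between 8 mm high rails at y = +-48.5 mm; 4 mm high stop strips across both ends. Its pocket holds module_b.
- cover_b (a joint): sliding cover of station_b, value in m: 0 = fully shut over the pocket (against the stop at the station's -x end), 0.070 = fully open (against the stop at the +x end, pocket clear); grows along the station's +x. It starts part-way. It slides against about 2 N of friction, stays where it is left and has no spring or latch.
- cover_b_top (a point): centre of the top of station_b's cover: a flat clear pane in a frame 90 x 90 mm and 22 mm high (83 mm above the table at its top, 61 mm at its lower edge), with grey sides and a solid orange bar at each end. The upright outer faces of the orange bars, 45 mm from this point along the station's -x and +x, are what a finger pushes against. It cannot lift off.
- station_c: white station fixed to the granite: block 165 (its x) x 100 (its y) x 60 mm high, origin at the centre of its underside, z up. Open pocket 58 x 60 mm, 44 mm deep, black floor, near its -x end, centred at x = -41 mm. A cover slides on the top along its x between 8 mm high rails at y = +-48.5 mm; 4 mm high stop strips across both ends. Its pocket is EMPTY.
- cover_c (a joint): sliding cover of station_c, value in m: 0 = fully shut over the pocket (against the stop at the station's -x end), 0.070 = fully open (against the stop at the +x end, pocket clear); grows along the station's +x. It starts part-way. It slides against about 2 N of friction, stays where it is left and has no spring or latch.
- cover_c_top (a point): centre of the top of station_c's cover: a flat clear pane in a frame 90 x 90 mm and 22 mm high (83 mm above the table at its top, 61 mm at its lower edge), with grey sides and a solid orange bar at each end. The upright outer faces of the orange bars, 45 mm from this point along the station's -x and +x, are what a finger pushes against. It cannot lift off.
- module_a: loose stylus module standing in station_a's pocket: steel, round, foot 36 mm and yellow head 44 mm across, 42 mm tall, about 90 g; wholly below the deck, seen through the clear cover. Origin at the centre of its underside.
- module_b: loose stylus module standing in station_b's pocket: steel, round, foot 36 mm and yellow head 44 mm across, 42 mm tall, about 90 g; wholly below the deck, seen through the clear cover. Origin at the centre of its underside.
- spare_module: spare stylus module standing on the granite between the stations: steel, foot 36 mm and yellow head 44 mm across, 42 mm tall. Origin under its centre. Bystander.
- ring_gauge: steel ring gauge lying between the stations, 44 mm across, 18 mm high. Origin under its centre. Bystander.
- ref_sphere: white reference ball 30 mm across on a steel stem with a black foot 70 mm across, 119 mm tall, beyond the stations. Origin under its foot. Bystander.
- gauge_case: closed wooden gauge case 90 x 150 x 35 mm beyond the stations. Origin under its centre. Bystander.
- cleaner: white bottle of cleaner with a blue cap, 60 mm across, 160 mm tall, to the left. Origin under its centre. Bystander.
- driver: red-handled screwdriver about 200 mm long lying to the left of the stations. Bystander.
- pendant: white joystick box 110 x 160 x 35 mm with a black stick (91 mm tall in all) and a red button, to the right. Origin under its centre. Bystander.
Not all that is in view belongs to the job. What is shaped like the station_c but pink is not meant. Leave any pink look-alike of the station_b alone.

How it is judged:
By the outcome, as a careful person would: the job done as asked, in the order asked, and still so for the second after the job is handed in, with the robot touching nothing.
It also fails if it takes over 48 s, if anything falls off the work surface, if the arm or the gripper's body presses on something with over 40 N, if the wrist force passes 120 N, or if a joint passes its speed limit or range.

ROBOT

A 6-joint arm with a two-finger parallel gripper is mounted at the origin on the work surface. World frame = base frame: x ahead of the robot, y to its left, z up, the work surface at z = 0. Lengths are in mm, angles in rad, forces in N, time in s.
With the tool pointing down it reaches from about 350 to 775 mm from the base axis. Payload 7.3 kg.
Tool frame: the origin (TCP) lies midway between the tips of the shut fingers; the grasp point (between the pads) lies 19 mm behind it; z points along the fingers, y is the line along which they close (so a half turn about z gives the same grasp; the last joint's range is limited). The gripper opens to 92 mm and grips with 3 to 60 N. Pads are 19 mm wide; open, the fingers measure 130 mm over their backs; the gripper's body (75 mm by 190 mm) begins 47 mm behind the grasp point.
Start: joints at [-1.249, 0.342, 1.524, -0, 1.275, -0.146], TCP at [236.759, -468.604, 226.741] pointing down, gripper open.
Joint ranges: [-2.53, 2.53], [-0.77, 2.02], [0.04, 2.7], [-1, 4.14], [0.28, 2.66], [-3.11, 3.11]. Speed limits (rad/s): [2.57, 2.57, 3.14, 3.14, 3.14, 3.14].

INTERFACE

Orientations are given as [roll, pitch, yaw] about the fixed x, y, z axes, in that order (R = Rz(yaw) Ry(pitch) Rx(roll)).
In Python, from plant import get_obs, capture, camera_model, close_job, search_frame, regions_of, pinpoint gives the robot as it stands. The module is installed in compiled form; this text tells all that it offers.
- The arm moves only by the shell command python3 -m pendant 'ROWS'. ROWS is JSON, one flat list of numbers, 7 for each row, row after row: the shift along the tool's x, y, z in units of 30 mm (1.0 is 30 mm), then the turn, a rotation vector about the tool's x, y, z in units of 4 degrees (1.0 is 4 degrees), then the closure, from -1 (fully open) to 1 (shut), so that 0 is half open. In form: [dx, dy, dz, wx, wy, wz, gripper, dx, dy, dz, wx, wy, wz, gripper, ...]. A call has 1 to 12 rows; each row shifts and turns the commanded pose from where the row before left it, along the tool's axes as they then stand; what a row does not reach is not made up. A row lasts 1/10 s, in which the tool goes at most 50 mm and 8.59 degrees, less where a joint would pass 70% of its speed; a pose out of reach is approached as far as the arm can. A call with a number of a shift or a turn outside -1 to 1 is refused whole. A call with a gripper value outside its range is refused whole. The fingers move at their own pace and stop on an object; the grip force is fixed at half the most. Time passes only in rows, so rows that do not move let the fingers close. It gives the time, the measured TCP pose, the force, the opening and the grip force at its end, in the units of the state.
- get_obs(): the state, without advancing time (a new reading comes with each control period).
- capture(name): name is "scene" or "side" or "wrist"; returns the picture (384x512x3 uint8, red, green, blue); there is no depth.
- camera_model(name): a dict with "fov_y" (degrees; the focal length in pixels is half the picture's height over the tangent of half this angle, whatever the lens; pixels are square), "cx", "cy" (the principal point, pixels), "pose" (4x4, takes a point from camera to world coordinates). Camera axes: x right, y up, looking along -z (the intrinsics and any distortion apply to the point x, -y, -z); pixel columns grow to the right and rows downward; lengths in mm; the calibration is good to about 2 mm. A picture is of the moment at which its call begins: read the wrist's pose just before it. camera_model takes no time and is no camera call; for the wrist camera it gives the pose at the moment of the call.
- close_job(): hands the job in; it is judged then, once.
Trained networks look in the newest picture that a camera, given by its name, has taken for a name from the list of things; names that differ only in an ending like _2 or _b are one class to them, and where a whole thing is asked for, a point or a joint stands for the part that bears it (a point fixed in the world has none). Each returns a list of dicts, best first, with "score" (0 to 1); they miss things now and then, are a little off and sometimes report something else, mostly with a low value. They report only what shows in the picture. A call takes as long as a camera call. They do not tell look-alikes from the thing itself.
- search_frame(camera, thing): "location" ([column, row] in pixels, amid what is visible of it).
- regions_of(camera, thing): "pixels" (384x512 bool, what is visible of it) and "location" ([column, row] in pixels, amid what is visible of it).
- pinpoint(camera, thing): "location" ([column, row] in pixels: a listed point, or the origin of a listed thing).
The state is a dict: "time": time; "joint_positions": joint angles; "dq": joint speeds; "tau": joint torques, N m; "tool_pos": TCP position; "tcp_rot": TCP orientation; "contact_force": force on the tool from outside, world axes, zero at the start; "moment": the same for the moment, N m; "grip_width": finger opening in mm; "finger_force": force on a finger pad.
Only numpy, scipy, OpenCV 4.12 (cv2) and the standard library are available. Lean on these libraries where they do the work, as an engineer would, in place of code of your own. Each camera call takes 0.05 s, during which the arm holds its last target. There are 200 camera calls.

## Working session

There is one attempt and no reset: what is moved stays moved. The work goes in short steps, Python scripts to look and compute and a shell command to move; the robot and the scene stay as the last step left them, time stands still between calls to the robot, and variables do not carry over. Pictures are saved under pics/ and viewed, at most 10 in all, crops included, and the job is handed in when it is done.

```bash
mkdir -p pics
python3 - <<'E'
from plant import *
import cv2,numpy as np
o=get_obs();print({k:np.round(v,3).tolist() for k,v in o.items()})
for n in("scene","side"):
    im=capture(n);cv2.imwrite(f"pics/{n}0.png",cv2.cvtColor(im,cv2.COLOR_RGB2BGR))
    m=camera_model(n);print(n,m["fov_y"],m["cx"],m["cy"],{k:v for k,v in m.items() if k not in("fov_y","cx","cy","pose")},np.round(m["pose"],3).tolist())
    for t in("station_a","cover_a_top","module_a"):
        print(t,[(round(d["score"],2),np.round(d["location"]).tolist()) for d in pinpoint(n,t)])
print(get_obs()["time"])
E
```

```text
{'time': 0.0, 'joint_positions': [-1.249, 0.343, 1.525, 0.0, 1.275, -0.146], 'dq': [-0.001, 0.001, -0.002, 0.003, 0.001, 0.0], 'tau': [-0.001, -43.125, -24.423, 0.072, 0.056, -0.0], 'tool_pos': [236.645, -468.179, 226.043], 'tcp_rot': [-3.14, -0.0, 0.468], 'contact_force': [-0.024, -0.011, 0.52], 'moment': [-0.064, -0.017, -0.046], 'finger_force': 0.0, 'grip_width': 92.097}
scene 52.210718194074914 256.6057423383438 194.53691246433212 {} [[0.798, -0.397, 0.453, 1047.345], [0.602, 0.543, -0.585, -752.99], [-0.014, 0.74, 0.672, 920.04], [0.0, 0.0, 0.0, 1.0]]
station_a [(0.76, [200.0, 211.0]), (0.68, [311.0, 175.0]), (0.65, [248.0, 167.0]), (0.61, [254.0, 133.0]), (0.59, [276.0, 211.0]), (0.57, [229.0, 261.0])]
cover_a_top [(0.62, [221.0, 245.0]), (0.6, [289.0, 193.0])]
module_a [(0.48, [263.0, 201.0])]
side 45.4883490454113 249.65976985745266 189.0583492736784 {} [[-0.825, 0.372, -0.424, -76.084], [-0.564, -0.537, 0.627, 814.547], [0.006, 0.757, 0.653, 926.91], [0.0, 0.0, 0.0, 1.0]]
station_a [(0.96, [313.0, 203.0]), (0.86, [232.0, 206.0]), (0.81, [182.0, 251.0]), (0.68, [276.0, 159.0]), (0.64, [273.0, 264.0]), (0.62, [268.0, 350.0])]
cover_a_top [(0.75, [282.0, 143.0]), (0.53, [234.0, 204.0])]
module_a [(0.68, [245.0, 206.0])]
0.4
```

View pics/scene0.png

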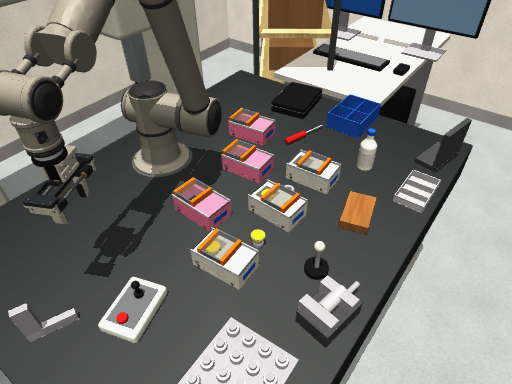

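View pics/side0.png

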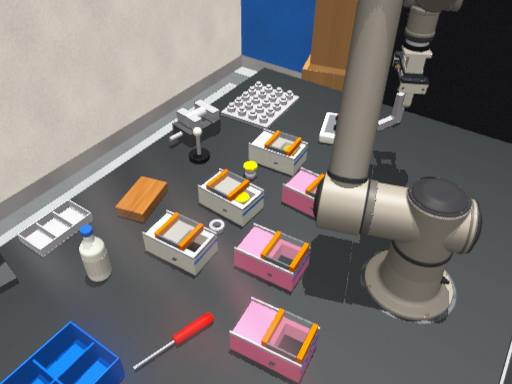

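The scene picture shows three white stations at about (226,257), (278,204) and (313,170), and three pink look-alikes nearer the robot. In the side picture the white ones are at (278,150), (230,195) and (180,240). I'll zoom in on these.

Run:
```python
import cv2,numpy as np
a=cv2.imread("pics/scene0.png")[145:290,185:345];b=cv2.imread("pics/side0.png")[125:275,138:312]
a=cv2.resize(a,(480,435),interpolation=3)
a=cv2.resize(cv2.imread("pics/scene0.png")[145:295,185:345],(400,375),interpolation=cv2.INTER_CUBIC)
b=cv2.resize(cv2.imread("pics/side0.png")[125:275,145:305],(400,375),interpolation=cv2.INTER_CUBIC)
cv2.imwrite("pics/z0.png",np.hstack([a,b]))
```

```text
(no output)
```

View pics/z0.png

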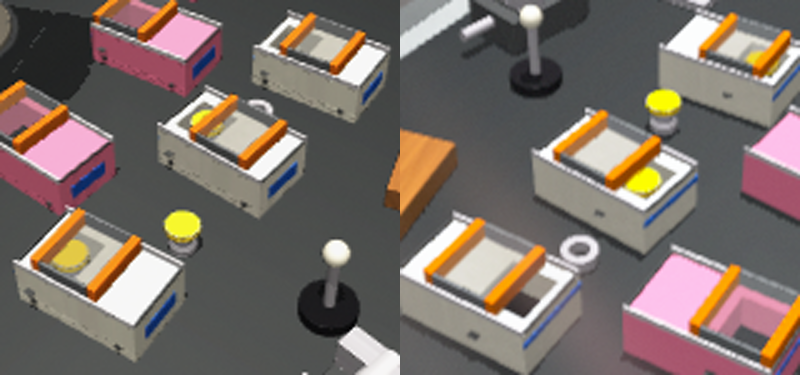

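White stations in the zoom: the front one (scene 226,257) holds a module under an almost shut cover. The middle one (278,204) holds a module, with its cover mostly open. The rear one (313,170) has an empty dark pocket, and its cover is part-way. I'll triangulate the orange bars.

```bash
cat > h.py <<'E'
from plant import *
import cv2,numpy as np
def ray(n,p,m=None):
    m=m or camera_model(n);f=192/np.tan(np.radians(m["fov_y"]/2));T=np.array(m["pose"])
    d=T[:3,:3]@np.array([(p[0]-m["cx"])/f,-(p[1]-m["cy"])/f,-1]);return T[:3,3],d/np.linalg.norm(d)
def plane(n,p,z,m=None):
    c,d=ray(n,p,m);return c+d*(z-c[2])/d[2]
def tri(r):
    A=sum(np.eye(3)-np.outer(d,d) for c,d in r);b=sum((np.eye(3)-np.outer(d,d))@c for c,d in r);return np.linalg.solve(A,b)
def bars(img):
    h=cv2.cvtColor(img,cv2.COLOR_RGB2HSV);m=cv2.inRange(h,(9,170,120),(19,255,255))
    k,l,s,c=cv2.connectedComponentsWithStats(m)
    return [(c[i],s[i,4],np.column_stack(np.nonzero(l==i))[:,::-1]) for i in range(1,k) if s[i,4]>25]
E
python3 - <<'E'
from h import *
for n in("scene","side"):
    im=cv2.cvtColor(cv2.imread(f"pics/{n}0.png"),cv2.COLOR_BGR2RGB)
    for c,a,p in bars(im):
        r=cv2.fitLine(p.astype(np.float32),2,0,.01,.01).ravel()
        q=plane(n,c,78);d=plane(n,c+5*r[:2],78)-q
        print(n,np.round(c,1),a,np.round(q),"linedir",np.round(np.degrees(np.arctan2(d[1],d[0]))%180,1))
E
```

```text
scene [235.  113.7] 50 [107. 325.  78.] linedir 97.5
scene [251.6 118.3] 50 [185. 337.  78.] linedir 97.7
scene [229.7 145.4] 67 [235. 138.  78.] linedir 95.0
scene [246.8 152.9] 77 [316. 139.  78.] linedir 96.8
scene [303.5 157.5] 68 [496. 235.  78.] linedir 93.6
scene [323.3 165.6] 80 [576. 236.  78.] linedir 94.5
scene [183.7 184.7] 89 [ 256. -123.   78.] linedir 88.1
scene [269.6 191. ] 81 [503.  19.  78.] linedir 87.7
scene [200.5 196.1] 144 [ 339. -131.   78.] linedir 88.8
scene [289.7 202.3] 136 [585.  13.  78.] linedir 88.3
scene [358.1 209.4] 877 [770. 109.  78.] linedir 97.4
scene [207.9 238.9] 111 [ 481. -252.   78.] linedir 95.3
scene [229.7 251.6] 150 [ 561. -250.   78.] linedir 95.8
side [271.5 138.5] 62 [ 558. -248.   78.] linedir 94.5
side [293.4 146.5] 99 [ 477. -250.   78.] linedir 96.0
side [217.1 177.9] 68 [581.  13.  78.] linedir 89.7
side [314.8 183. ] 87 [ 336. -129.   78.] linedir 88.5
side [142.9 194.2] 817 [708. 188.  78.] linedir 106.0
side [238.3 190.2] 150 [499.  22.  78.] linedir 89.1
side [165.8 224.7] 84 [574. 241.  78.] linedir 94.7
side [189.2 237.6] 144 [494. 242.  78.] linedir 98.0
side [270.2 245.7] 70 [312. 148.  78.] linedir 94.3
side [299.  258.8] 105 [232. 145.  78.] linedir 93.4
side [270.8 329.1] 149 [185. 345.  78.] linedir 95.0
side [306.6 344.8] 124 [106. 335.  78.] linedir 96.7
```

The two cameras agree to about 3 mm. Bar midpoints, with covers pointing roughly along world x and the pockets on the robot's side:
- **Front cover:** (519,-250)
- **Middle cover:** (542,17)
- **Rear cover:** (535,238.5)

I'll turn the tool to yaw ≈ 3° and go beyond the front cover's +x bar.

```bash
python3 -m pendant '[0,0,0,0,0,1,1, 0,0,0,0,0,1,1, 0,0,0,0,0,1,1, 0,0,0,0,0,1,1, 0,0,0,0,0,1,1, 0,0,0,0,0,1,1, 1,-0.52,0,0,0,0,1, 1,-0.52,0,0,0,0,1, 1,-0.52,0,0,0,0,1, 1,-0.52,0,0,0,0,1, 1,-0.52,0,0,0,0,1, 1,-0.52,0,0,0,0,1]'
python3 -m pendant '[1,-0.52,0,0,0,0,1, 1,-0.52,0,0,0,0,1, 1,-0.52,0,0,0,0,1, 1,-0.52,0,0,0,0,1, 1,-0.52,0,0,0,0,1, 1,-0.52,0,0,0,0,1, 0.8,-0.4,0,0,0,0,1, 0,0,0,0,0,0,1]'
python3 - <<'E'
from h import *
m=camera_model("wrist");im=capture("wrist");cv2.imwrite("pics/w1.png",cv2.cvtColor(im,cv2.COLOR_RGB2BGR))
print(np.round(m["pose"],2).tolist(),get_obs()["tool_pos"],get_obs()["tcp_rot"],get_obs()["contact_force"])
for c,a,p in bars(im):
    r=cv2.minAreaRect(p.astype(np.float32));b=cv2.boxPoints(r)
    print(np.round(c),a,np.round(plane("wrist",c,80,m)),[np.round(plane("wrist",x,83,m)[:2]).tolist() for x in b])
E
```

```text
time: 1.6
tool_pos: [413.1, -365.5, 226.8]
tcp_rot: [3.141, -0.0, 0.049]
contact_force: [0.2, -0.6, 0.6]
grip_width: 1.9
finger_force: 0.0
time: 2.4
tool_pos: [612.8, -248.5, 225.9]
tcp_rot: [-3.141, -0.0, 0.052]
contact_force: [0.4, -0.1, 0.4]
grip_width: 0.7
finger_force: 0.0
[[0.05, 0.96, 0.27, 684.98], [-1.0, 0.05, 0.01, -244.15], [-0.0, -0.27, 0.96, 384.2], [0.0, 0.0, 0.0, 1.0]] [ 611.33280162 -249.75198375  225.94568745] [-3.14130591e+00  7.62156437e-04  5.13488714e-02] [-0.12206234  0.32211454  0.06106286]
```

View pics/w1.png

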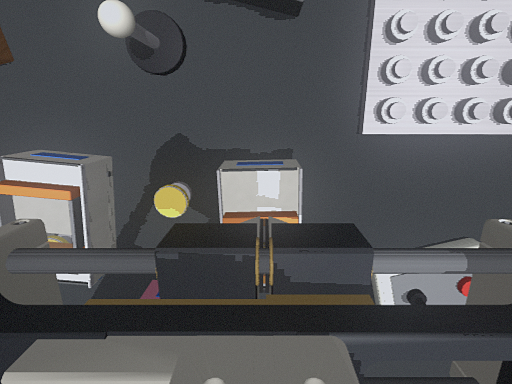

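The wrist view shows the front station ahead with its far edge at row ~164, columns 220–300, square to the tool. Its orange +x bar is at row ~217 and the spare module at (172,200). I'll compute the bar's outer face.

Run:
```python
from h import *
im=cv2.cvtColor(cv2.imread("pics/w1.png"),cv2.COLOR_BGR2RGB);m=camera_model("wrist")
for r in range(208,228,2): print(r,im[r,245],im[r,285])
for p,z in [((223,213),83),((260,213),83),((299,213),83),((219,163),66),((300,161),66),((172,200),42),((0,184),83),((77,186),83)]: print(p,np.round(plane("wrist",p,z,m)))
```

```text
208 [189 188 184] [187 187 182]
210 [197 198 196] [202 206 202]
212 [112  83  67] [103  67  50]
214 [112  77  59] [110  75  59]
216 [105  69  58] [123  78  59]
218 [176 113  74] [214 174 104]
220 [184 121  77] [217 169  97]
222 [115 118 117] [118 115 116]
224 [52 53 54] [47 46 50]
226 [49 50 51] [57 56 59]
(223, 213) [ 567. -204.   83.]
(260, 213) [ 569. -247.   83.]
(299, 213) [ 571. -292.   83.]
(219, 163) [ 622. -196.   66.]
(300, 161) [ 630. -290.   66.]
(172, 200) [ 566. -131.   42.]
(0, 184) [589.  48.  83.]
(77, 186) [591. -38.  83.]
```

```bash
python3 -m pendant '[0,0,1,0,0,0,1, 0,0,1,0,0,0,1, 0,0,1,0,0,0,1, 0,0,1,0,0,0,1, 0,0,0.8,0,0,0,1, 0,0,0.35,0,0,0,1, -0.4,0,0,0,0,0,1, -0.4,0,0,0,0,0,1, 0,0,0,0,0,0,1]'
python3 -m pendant '[-0.15,0,0,0,0,0,1, -0.15,0,0,0,0,0,1, -0.15,0,0,0,0,0,1, 0,0,0,0,0,0,1]'
```

```text
time: 3.35
tool_pos: [585.4, -252.9, 73.1]
tcp_rot: [3.141, 0.0, 0.048]
contact_force: [-0.4, -0.1, -0.6]
grip_width: 0.0
finger_force: 0.0
time: 3.75
tool_pos: [573.1, -253.0, 72.7]
tcp_rot: [3.141, -0.001, 0.049]
contact_force: [-0.1, 0.1, -0.4]
grip_width: 0.0
finger_force: 0.2
```

```bash
python3 -m pendant '[-0.15,0,0,0,0,0,1, -0.1,0,0,0,0,0,1, 0,0,0,0,0,0,1]'
python3 -m pendant '[-0.1,0,0,0,0,0,1, -0.1,0,0,0,0,0,1, 0,0,0,0,0,0,1]'
```

```text
time: 4.05
tool_pos: [565.3, -253.1, 72.3]
tcp_rot: [3.142, 0.0, 0.049]
contact_force: [0.9, -0.6, 0.5]
grip_width: 0.2
finger_force: 0.4
time: 4.35
tool_pos: [559.4, -253.5, 72.3]
tcp_rot: [3.141, -0.0, 0.049]
contact_force: [1.8, -1.3, 0.6]
grip_width: 0.3
finger_force: 0.9
```

```bash
python3 -m pendant '[-0.1,0,0,0,0,0,1, -0.1,0,0,0,0,0,1, 0,0,0,0,0,0,1]'
python3 -m pendant '[-0.1,0,0,0,0,0,1, -0.1,0,0,0,0,0,1, 0,0,0,0,0,0,1]'
```

```text
time: 4.65
tool_pos: [559.0, -253.6, 72.7]
tcp_rot: [3.139, -0.012, 0.048]
contact_force: [22.8, 1.7, -9.0]
grip_width: 0.1
finger_force: 10.8
time: 4.95
tool_pos: [558.7, -253.7, 73.0]
tcp_rot: [3.137, -0.024, 0.048]
contact_force: [42.6, 4.0, -20.1]
grip_width: 0.4
finger_force: 21.1
```

The force rose from 2 N to 43 N with the cover no longer moving, so it is against its stop. I'll back off, lift, and go to the middle station's +x side, turning to yaw ≈ -3°.

```bash
python3 -m pendant '[0.6,0,0,0,0,0,1, 0.6,0,0,0,0,0,1, 0.3,0,-0.8,0,0,0,1, 0,0,-1,0,0,1,1, 0,0,-0.5,0,0,0.5,1, 0.1,-1,0,0,0,0,1, 0.1,-1,0,0,0,0,1, 0.1,-1,0,0,0,0,1, 0.1,-1,0,0,0,0,1, 0.1,-1,0,0,0,0,1, 0.1,-1,0,0,0,0,1, 0.1,-1,0,0,0,0,1]'
python3 -m pendant '[0,-1,0,0,0,0,1, 0,-0.9,0,0,0,0,1, 0,0,0,0,0,0,1]'
python3 - <<'E'
from h import *
m=camera_model("wrist");im=capture("wrist");cv2.imwrite("pics/w2.png",cv2.cvtColor(im,cv2.COLOR_RGB2BGR))
print(get_obs()["tool_pos"],get_obs()["tcp_rot"],get_obs()["contact_force"])
im=capture("side");cv2.imwrite("pics/s2.png",cv2.cvtColor(im,cv2.COLOR_RGB2BGR))
for c,a,p in bars(im): print(np.round(c,1),a,np.round(plane("side",c,78)))
im=capture("scene")
for c,a,p in bars(im): print(np.round(c,1),a,np.round(plane("scene",c,78)))
E
```

```text
time: 6.15
tool_pos: [624.3, -41.9, 140.6]
tcp_rot: [-3.141, 0.003, -0.056]
contact_force: [0.6, 0.0, 0.5]
grip_width: 0.3
finger_force: 0.0
time: 6.45
tool_pos: [627.3, 17.2, 140.6]
tcp_rot: [-3.141, 0.003, -0.052]
contact_force: [0.3, -0.7, -0.4]
grip_width: 0.5
finger_force: 0.0
[627.51457121  15.31413013 140.63358074] [ 3.14153102e+00  2.33277377e-03 -5.29944756e-02] [ 0.1057099  -0.35904392  0.10686547]
[277.3 139.9] 42 [ 539. -253.   78.]
[298.9 148.8] 75 [ 457. -249.   78.]
[215.9 178.6] 81 [582.  18.  78.]
[313.9 184.5] 48 [ 335. -122.   78.]
[142.9 194. ] 740 [708. 188.  78.]
[237.7 190.8] 144 [498.  26.  78.]
[166.1 225.1] 52 [572. 242.  78.]
[189.6 237.8] 128 [493. 242.  78.]
[270.  244.2] 145 [315. 145.  78.]
[298.5 257.3] 205 [235. 141.  78.]
[270.6 329.7] 134 [185. 347.  78.]
[307.2 345.8] 100 [104. 336.  78.]
[235.  113.7] 50 [107. 325.  78.]
[251.6 118.3] 50 [185. 337.  78.]
[230.  145.1] 55 [235. 140.  78.]
[246.7 152.6] 64 [314. 140.  78.]
[183.7 184.7] 88 [ 256. -123.   78.]
[268.2 192.1] 70 [503.  12.  78.]
[200.6 196.2] 154 [ 340. -132.   78.]
[358.1 209.4] 874 [771. 109.  78.]
[287.9 202.8] 76 [581.   7.  78.]
[201.8 236.8] 125 [ 461. -256.   78.]
[224.3 248.4] 154 [ 541. -251.   78.]
```

View pics/w2.png

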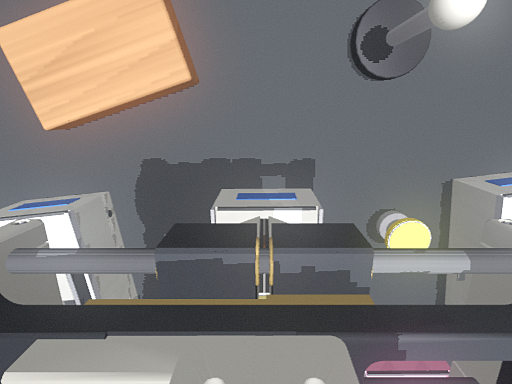

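The front cover moved about 19 mm, as expected. The wrist view has the middle station's end (columns 213–320) centred on the fingers (264) and square to them. I'll descend and push.

```bash
python3 -m pendant '[0,0,0.9,0,0,0,1, 0,0,0.9,0,0,0,1, 0,0,0.45,0,0,0,1, -0.4,0,0,0,0,0,1, -0.3,0,0,0,0,0,1, -0.2,0,0,0,0,0,1, -0.2,0,0,0,0,0,1, -0.2,0,0,0,0,0,1, -0.2,0,0,0,0,0,1, 0,0,0,0,0,0,1]'
python3 -m pendant '[-0.2,0,0,0,0,0,1, -0.2,0,0,0,0,0,1, -0.2,0,0,0,0,0,1, 0,0,0,0,0,0,1]'
```

```text
time: 7.6
tool_pos: [582.9, 16.3, 74.1]
tcp_rot: [-3.142, 0.0, -0.056]
contact_force: [-0.2, -0.2, -0.2]
grip_width: 0.3
finger_force: 0.0
time: 8.0
tool_pos: [564.3, 17.4, 73.6]
tcp_rot: [-3.141, 0.002, -0.056]
contact_force: [1.1, -0.6, -0.0]
grip_width: 0.9
finger_force: 0.0
```

Run:
```python
from h import *
for n in("scene","side"):
    im=capture(n);cv2.imwrite(f"pics/{n}3.png",cv2.cvtColor(im,cv2.COLOR_RGB2BGR))
    for c,a,p in bars(im):
        q=plane(n,c,78)
        if q[0]>400: print(n,np.round(c,1),a,np.round(q))
a,b=[cv2.resize(cv2.imread(f"pics/{n}3.png")[r:r+120,c:c+128],(400,375),interpolation=cv2.INTER_CUBIC) for n,r,c in(("scene",140,220),("side",130,170))]
cv2.imwrite("pics/z3.png",np.hstack([a,b]))
```

```text
scene [323.3 165.6] 79 [576. 236.  78.]
scene [254.6 191.3] 27 [465. -11.  78.]
scene [358.1 209.4] 878 [770. 109.  78.]
scene [201.8 236.9] 127 [ 461. -256.   78.]
scene [223.9 248.5] 145 [ 541. -252.   78.]
side [277.5 139.8] 42 [ 539. -253.   78.]
side [298.9 148.8] 75 [ 457. -249.   78.]
side [225.4 183.2] 89 [547.  18.  78.]
side [142.9 194.1] 729 [708. 188.  78.]
side [247.8 195.7] 143 [463.  26.  78.]
side [165.5 225.8] 51 [572. 244.  78.]
side [189.6 237.7] 131 [494. 241.  78.]
```

View pics/z3.png

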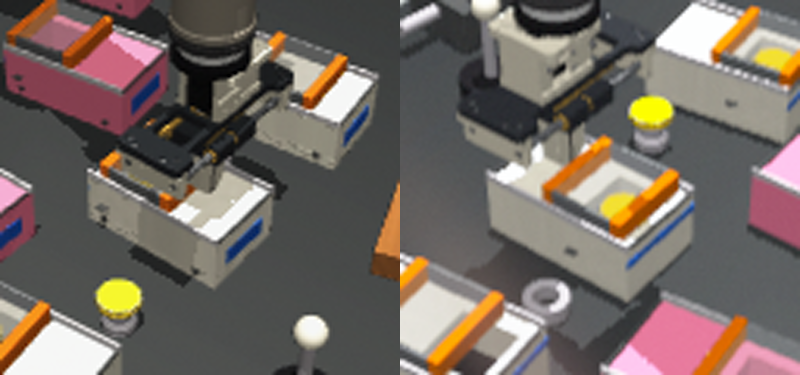

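The picture shows the middle cover following the fingers (about 35 mm so far, small gap left) and the front cover shut over its module. I'll keep pushing.

```bash
python3 -m pendant '[-0.15,0,0,0,0,0,1, -0.15,0,0,0,0,0,1, 0,0,0,0,0,0,1]'
python3 -m pendant '[-0.1,0,0,0,0,0,1, -0.1,0,0,0,0,0,1, 0,0,0,0,0,0,1]'
```

```text
time: 8.4
tool_pos: [555.7, 17.8, 73.5]
tcp_rot: [3.142, 0.001, -0.056]
contact_force: [-0.6, -0.1, -0.0]
grip_width: 0.9
finger_force: 0.0
time: 8.7
tool_pos: [554.5, 17.8, 74.1]
tcp_rot: [-3.142, -0.009, -0.056]
contact_force: [14.7, -0.2, -10.0]
grip_width: 0.6
finger_force: 6.9
```

```bash
python3 -m pendant '[-0.1,0,0,0,0,0,1, -0.1,0,0,0,0,0,1, 0,0,0,0,0,0,1]'
```

```text
time: 9.0
tool_pos: [554.2, 17.7, 74.7]
tcp_rot: [-3.141, -0.022, -0.057]
contact_force: [31.0, -0.1, -22.9]
grip_width: 0.5
finger_force: 15.5
```

The middle cover is against its stop (31 N, no motion). Next I'll back off, lift, and cross to the robot side of the empty station.

```bash
python3 -m pendant '[0.6,0,0,0,0,0,1, 0.6,0,0,0,0,0,1, 0,0,-0.8,0,0,-0.4,1, 0,0,-1,0,0,-0.8,1, 0,0,-0.4,0,0,0,1, -0.5,-0.95,0,0,0,0,1, -0.5,-0.95,0,0,0,0,1, -0.5,-0.95,0,0,0,0,1, -0.5,-0.95,0,0,0,0,1, -0.5,-0.95,0,0,0,0,1, -0.5,-0.95,0,0,0,0,1, -0.5,-0.95,0,0,0,0,1]'
python3 -m pendant '[-0.5,-0.9,0,0,0,0,1, 0,0,0,0,0,0,1, 0,0,0,0,0,0,1]'
python3 - <<'E'
from h import *
m=camera_model("wrist");im=capture("wrist");cv2.imwrite("pics/w4.png",cv2.cvtColor(im,cv2.COLOR_RGB2BGR))
print(get_obs()["tool_pos"],get_obs()["tcp_rot"])
for c,a,p in bars(im):
    r=cv2.minAreaRect(p.astype(np.float32));print(np.round(c),a,np.round(plane("wrist",c,80,m)),[np.round(plane("wrist",x,83,m)[:2]).tolist() for x in cv2.boxPoints(r)])
E
```

```text
time: 10.2
tool_pos: [468.6, 213.7, 139.2]
tcp_rot: [3.141, 0.001, 0.026]
contact_force: [-0.1, 0.9, 0.1]
grip_width: 0.7
finger_force: 0.0
time: 10.5
tool_pos: [453.7, 239.5, 139.4]
tcp_rot: [3.141, 0.0, 0.029]
contact_force: [-0.9, -0.6, 0.7]
grip_width: 0.2
finger_force: 0.0
[454.19923372 239.00167138 139.43974289] [3.14106930e+00 2.28758841e-04 2.76154332e-02]
```

View pics/w4.png

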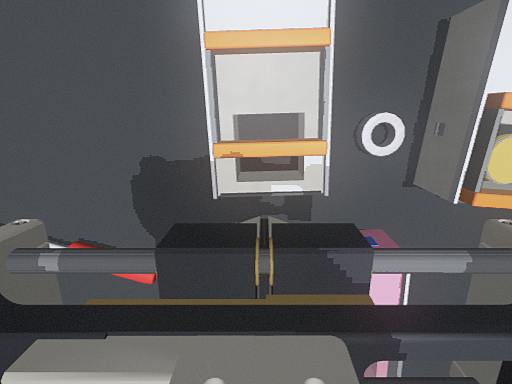

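The wrist view confirms the rear pocket is empty. The cover's near bar is at (270,150), in line with the fingers (264), and the ring gauge is clear at (382,133). I'll descend and push open.

```bash
python3 -m pendant '[0,0,0.9,0,0,0,1, 0,0,0.9,0,0,0,1, 0,0,0.4,0,0,0,1, 0.3,0,0,0,0,0,1, 0.2,0,0,0,0,0,1, 0.2,0,0,0,0,0,1, 0.2,0,0,0,0,0,1, 0.2,0,0,0,0,0,1, 0,0,0,0,0,0,1]'
python3 -m pendant '[0.2,0,0,0,0,0,1, 0.2,0,0,0,0,0,1, 0,0,0,0,0,0,1]'
```

```text
time: 11.45
tool_pos: [488.2, 240.4, 74.1]
tcp_rot: [-3.141, -0.001, 0.028]
contact_force: [0.8, -0.2, -1.3]
grip_width: 0.4
finger_force: 0.0
time: 11.75
tool_pos: [500.1, 240.8, 73.7]
tcp_rot: [-3.141, -0.001, 0.028]
contact_force: [-0.4, 0.2, -0.1]
grip_width: 0.7
finger_force: 0.0
```

```bash
python3 -m pendant '[0.15,0,0,0,0,0,1, 0.15,0,0,0,0,0,1, 0,0,0,0,0,0,1]'
python3 -m pendant '[0.1,0,0,0,0,0,1, 0.1,0,0,0,0,0,1, 0,0,0,0,0,0,1]'
```

```text
time: 12.05
tool_pos: [508.9, 240.9, 73.6]
tcp_rot: [3.142, -0.001, 0.028]
contact_force: [-0.8, 1.5, -0.4]
grip_width: 0.5
finger_force: 0.0
time: 12.35
tool_pos: [514.7, 241.0, 73.6]
tcp_rot: [3.141, -0.0, 0.028]
contact_force: [-1.2, 0.1, -0.2]
grip_width: 0.5
finger_force: 0.2
```

```bash
python3 -m pendant '[0.1,0,0,0,0,0,1, 0.1,0,0,0,0,0,1, 0,0,0,0,0,0,1]'
python3 -m pendant '[0.1,0,0,0,0,0,1, 0.1,0,0,0,0,0,1, 0,0,0,0,0,0,1]'
```

```text
time: 12.65
tool_pos: [516.1, 241.1, 73.5]
tcp_rot: [3.14, 0.009, 0.028]
contact_force: [-16.1, 0.9, 10.9]
grip_width: 0.7
finger_force: 8.0
time: 12.95
tool_pos: [516.3, 241.1, 73.4]
tcp_rot: [3.139, 0.021, 0.029]
contact_force: [-34.4, 0.8, 25.2]
grip_width: 0.3
finger_force: 17.8
```

The rear cover is against its stop. I'll back off, lift clear, and check all three covers.

```bash
python3 -m pendant '[-0.6,0,0,0,0,0,1, -0.6,0,0,0,0,0,1, -0.5,0,-0.6,0,0,0,1, -0.3,0,-1,0,0,0,1, 0,0,-1,0,0,0,1, 0,0,-1,0,0,0,1, -1,0,-1,0,0,0,1, -0.5,0,0,0,0,0,1, 0,0,0,0,0,0,1, 0,0,0,0,0,0,1]'
python3 - <<'E'
from h import *
for n in("scene","side"):
    im=capture(n);cv2.imwrite(f"pics/{n}5.png",cv2.cvtColor(im,cv2.COLOR_RGB2BGR))
    for c,a,p in bars(im):
        q=plane(n,c,78)
        if q[0]>400: print(n,np.round(c,1),a,np.round(q))
a,b=[cv2.resize(cv2.imread(f"pics/{n}5.png")[r:r+150,c:c+160],(400,375),interpolation=cv2.INTER_CUBIC) for n,r,c in(("scene",145,185),("side",125,145))]
cv2.imwrite("pics/z5.png",np.hstack([a,b]))
E
```

```text
time: 13.95
tool_pos: [421.8, 238.4, 211.7]
tcp_rot: [3.141, -0.001, 0.028]
contact_force: [0.3, -0.6, 0.4]
grip_width: 0.3
finger_force: 0.0
scene [312.  161.1] 68 [531. 235.  78.]
scene [332.3 168.9] 75 [610. 238.  78.]
scene [258.7 185. ] 91 [457.  22.  78.]
scene [277.9 196.2] 132 [539.  14.  78.]
scene [358.1 209.4] 878 [771. 109.  78.]
scene [201.8 236.9] 126 [ 461. -256.   78.]
scene [223.9 248.5] 141 [ 540. -251.   78.]
side [277.1 140.2] 36 [ 538. -250.   78.]
side [298.9 148.9] 74 [ 457. -249.   78.]
side [142.5 194.4] 635 [708. 189.  78.]
side [251.  197.4] 118 [452.  27.  78.]
side [154.5 219.9] 69 [610. 245.  78.]
side [178.4 234.1] 117 [525. 248.  78.]
```

View pics/z5.png

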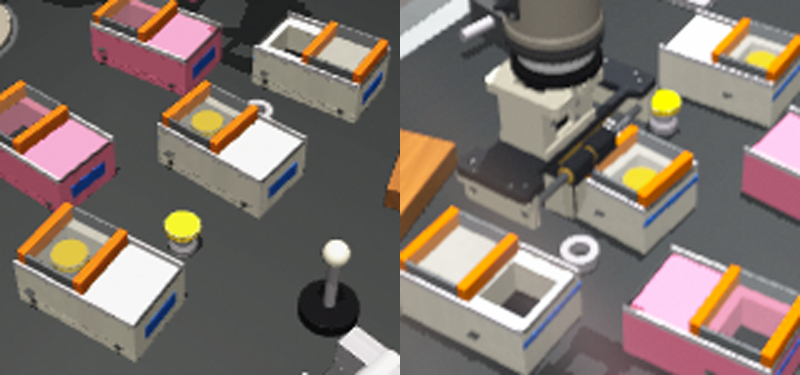

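The front and middle covers are shut at their -x ends over the modules. The rear cover is at its +x end with the pocket clear, and the bystanders haven't moved. Handing in.

```bash
python3 -c "
from plant import *
print(close_job())"
```

```text
the job is handed in; nothing more can be done
None
```

Job handed in at about 14 s of the 48 s allowed: both stations holding modules have their covers pushed shut to the stops, the empty station's cover is pushed open to its stop, and nothing else visibly moved.

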